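Level the crepe griddle

TASK

The crepe griddle dips at its levelling foot: turn its thermostat knob fully anticlockwise to off, then stand the spirit level on the round plate, in line with the levelling foot, and press it down flat. Let go of it, take the levelling foot's knob and turn it, pressing down on it, until the bubble sits between the two lines. Finish like that, still gripping the foot's knob and pressing it down with the bubble centred, so that I can nip up the lock nut; leave the things round about alone.

Things in the scene. Friction and masses are not known exactly. Their poses are not given: they have to be found in the camera images.
- griddle: Electric crepe griddle, free-standing, 3.7 kg, steel chassis 250 x 250 mm. Origin: on the worktop under the plate's centre, z up. Control box on its -y side (150 mm along x, y -122 to -234, top z 62 mm), levelling foot on a lug at y +190 mm. Two fixed feet at (+-105, -105) mm and that foot: the foot tilts it about its x axis (starts 0.25 to 0.85 degrees low on the foot's side).
- thermostat (a joint): Thermostat knob angle, rad: 0 = off, the anticlockwise end stop (seen from above); grows clockwise to 2.4. Starts 0.5 to 1.4 rad. Stays where it is left, about 0.05 N m. The bar grip lies along the griddle's x axis at 0, turning with the knob; its white pointer mark is on the -x half.
- thermostat_grip (a point): Point on the thermostat's axis, 7 mm below the top of its bar grip (bar 40 mm long, 14 mm thick, 24 mm tall above a 42 mm round skirt); 100 mm above the worktop, at (0, -184) mm of the griddle. Its x axis runs along the bar.
- foot_knob (a point): Centre of the levelling foot's round ribbed knob, 40 mm across, 28 mm tall (14 above and below), on an upright screw, 104 mm above the worktop; grip at any yaw. Clockwise from above screws the foot down and raises the griddle's +y side, 1.6 mm per rad; the knob stays at its height. About 0.1 N m, stays where left, +-3.6 rad of travel from level.
- foot_pad: Round rubber swivel pad, 36 mm across, under the levelling foot; origin at its underside. It bears about 13 N of the griddle's weight; pressing down on the foot's knob adds to that. At least 3 N more counts as pressing.
- level: Aluminium spirit level, 180 x 24 x 40 mm (long along its x), 0.2 to 0.3 kg. Origin: centre of its base. Starts standing on the worktop, to the right. Both ends are alike. Set down, press it with 3 N or more beyond its weight. A pale bubble, 14 mm long, shows from above in the green vial let into the middle of its top, between two black lines 21 mm apart.
- bubble (a joint): Bubble's offset from the middle of the vial along the level's +x axis, m; it drifts to the higher end and needs about 1.5 s to settle. With the level along the griddle's y axis it moves about 5 mm for 1 rad of the foot's knob; centred within 3 mm is between the lines.
- bowl: Bystander: white bowl, 125 mm across, 56 mm high.
- lemon_a: Bystander: lemon, 57 x 84 x 56 mm.
- lemon_b: Bystander: lemon, 57 x 84 x 56 mm.
- mug: Bystander: stoneware mug, 82 x 115 x 92 mm, behind the griddle.
- salt_pot: Bystander: grey pot with a wooden lid, 77 mm across, 70 mm high, near the bread bin.
- wooden_spoon: Bystander: wooden spoon, 284 mm long, lying at the left front.
- plate (a point): Centre of the top of the griddle's round black plate, radius 130 mm, flat, about 92 mm above the worktop. Axes as the griddle's: the levelling foot lies along +y.
Not all that is in view belongs to the job. What is meant by the level is not red, and is the larger of those in its own colour.

How it is judged:
By the outcome, as a careful person would: the job done as asked, in the order asked, and still so for the second after the job is handed in, while the arm keeps its last pose, push and grip.
It also fails if it takes over 72 s, if anything falls off the work surface, if the arm or the gripper's body presses on something with over 40 N, if the wrist force passes 120 N, or if a joint passes its speed limit or range.

ROBOT

A 6-joint arm with a two-finger parallel gripper is mounted at the origin on a cart in front of the work surface, level with it; the furniture and walls round the work are solid. World frame = base frame: x ahead of the robot, y to its left, z up, the work surface at z = 0. Lengths are in m, angles in degrees, forces in N, time in s.
With the tool pointing down it reaches from about 0.3 to 0.875 m from the base axis. Payload 4.2 kg.
Tool frame: the origin (TCP) lies midway between the tips of the shut fingers; the grasp point (between the pads) lies manip.hold_point_z behind it (manip.hold_point_z is the distance from the TCP to the grasp point, in m); z points along the fingers, y is the line along which they close (so a half turn about z gives the same grasp; the last joint's range is limited). The gripper opens to 85 mm and grips with 20 to 120 N. Pads are 22 mm wide; open, the fingers measure 114 mm over their backs; the gripper's body (76 mm by 85 mm) begins 54 mm behind the grasp point. The pads swing forward as they close: fully open they stand 13 mm farther back than shut.
Start: joints at [72.651, 18.312, 89.639, -0, 72.044, -1.146], TCP at [0.16, 0.552, 0.2] pointing down, gripper open.
Joint ranges: [-177.97, 177.97], [-48.28, 115.42], [12.27, 149.76], [-77.06, 257.06], [2.81, 150.46], [-146.56, 146.56]. Speed limits (degrees/s): [147.25, 147.25, 180, 180, 180, 180].

INTERFACE

Orientations are given as a 3x3 rotation matrix whose columns are the frame's x, y, z axes.
In Python, from rig import read_state, read_camera, finish_job, manip gives the robot as it stands. The module is installed in compiled form; this text tells all that it offers.
- The arm moves only by the tool drive_tool, never from a script. Its argument "rows" is one flat list of numbers, 7 for each row, row after row: the closure, from -1 (fully open) to 1 (shut), then the shift along the tool's x, y, z in cm, then the turn, a rotation vector about the tool's x, y, z in rad. In form: [claw, tx, ty, tz, rx, ry, rz, claw, tx, ty, tz, rx, ry, rz, ...]. A call has 1 to 8 rows; each row is the pose to reach, as a shift and turn from the pose commanded when the call began, along the tool's axes at that moment; what a row does not reach only later rows make up. A row lasts 1/12 s, in which the tool goes at most 41.7 mm and 7.16 degrees, less where a joint would pass 70% of its speed; a pose out of reach is approached as far as the arm can. A call with a gripper value outside its range is refused whole. The fingers move at their own pace and stop on an object; "squeeze" is the grip in N (left out, the last holds). Time passes only in rows, so rows that repeat a pose let the fingers close. It gives the time, the measured TCP pose, the force, the opening and the grip force at its end, in the units of the state.
- read_state(): the state, without advancing time (a new reading comes with each control period).
- read_camera(name): name is "side" or "top" or "wrist"; returns a dict with "color" (400x640x3 uint8, blue, green, red), "fov_y" (degrees; the focal length in pixels is half the picture's height over the tangent of half this angle, whatever the lens; pixels are square), "cx", "cy" (the principal point, pixels), "cam_to_world" (4x4, takes a point from camera to world coordinates). Camera axes: x right, y up, looking along -z (the intrinsics and any distortion apply to the point x, -y, -z); pixel columns grow to the right and rows downward; lengths in m; the calibration is good to about 2 mm. A picture is of the moment at which its call begins. There is no depth.
- finish_job(): hands the job in; it is judged then, once.
The state is a dict: "clock": time; "qpos": joint angles; "joint_velocities": joint speeds; "effort": joint torques, N m; "tool_pos": TCP position; "tool_rot": TCP orientation; "force": force on the tool from outside, world axes, zero at the start; "wrist_torque": the same for the moment, N m; "opening": opening from 0.0 (shut) to 1.0 (fully open); "finger_force": force on a finger pad.
Only numpy, scipy, OpenCV 4.12 (cv2) and the standard library are available. Lean on these libraries where they do the work, as an engineer would, in place of code of your own. Each camera call takes 0.05 s, during which the arm holds its last target. There are 200 camera calls.

## Working session

There is one attempt and no reset: what is moved stays moved. The work goes in short steps, Python scripts to look and compute and a tool call to move; the robot and the scene stay as the last step left them, time stands still between calls to the robot, and variables do not carry over. Pictures are saved under pics/ and viewed, at most 10 in all, crops included, and the job is handed in when it is done.

Besides the shell and the picture viewer there is one more tool, called after "Call:" as a command line: name --argument value ..., lists and objects as JSON in quotes. drive_tool: Moves the arm, as the interface text tells. Its arguments: {"type":"object","properties":{"rows":{"type":"array"},"squeeze":{"type":"number"}},"required":["rows"]}

```bash
mkdir -p pics; cat > h.py <<'E'
import numpy as np, cv2, json, pickle
from rig import read_state, read_camera, manip
def cam(n,save=None):
    c=read_camera(n); 
    if save: cv2.imwrite('pics/'+save,c['color']); pickle.dump(c,open('pics/'+save+'.pkl','wb'))
    return c
def f(c): return 200/np.tan(np.radians(c['fov_y'])/2)
def ray(c,u,v):
    M=np.array(c['cam_to_world']); F=f(c)
    d=M[:3,:3]@np.array([(u-c['cx'])/F,-(v-c['cy'])/F,-1]); return M[:3,3],d/np.linalg.norm(d)
def atz(c,u,v,z):
    o,d=ray(c,u,v); return o+d*(z-o[2])/d[2]
def proj(c,p):
    M=np.array(c['cam_to_world']); q=M[:3,:3].T@(np.array(p)-M[:3,3]); F=f(c)
    return np.array([c['cx']+F*q[0]/-q[2], c['cy']-F*q[1]/-q[2]])
def tri(*a):
    A=np.zeros((3,3));b=np.zeros(3);rs=[ray(*x) for x in a]
    for o,d in rs:
        P=np.eye(3)-np.outer(d,d);A+=P;b+=P@o
    p=np.linalg.solve(A,b); return p,[np.linalg.norm((np.eye(3)-np.outer(d,d))@(p-o)) for o,d in rs]
def load(s): return pickle.load(open('pics/'+s+'.pkl','rb'))
E
python3 - <<'E'
from h import *
s=read_state(); print(s['clock'],s['tool_pos'],np.round(s['tool_rot'],3).tolist(),s['force'],s['opening'],manip.hold_point_z)
for n in ('top','side','wrist'):
    c=cam(n,n+'0.png'); print(n,c['fov_y'],c['cx'],c['cy'],np.round(c['cam_to_world'],3).tolist(),[k for k in c if k!='color'])
E
```

```text
0.0 [0.16030162 0.55163187 0.19917805] [[-0.96, 0.279, -0.001], [0.279, 0.96, -0.002], [0.0, -0.002, -1.0]] [-0.58730575  0.67490883  0.02578702] 0.9975582539924641 0.0187
top 49.26107024636101 319.44436522644014 202.22093968920228 [[0.129, 0.778, -0.615, -0.617], [-0.992, 0.102, -0.078, -0.246], [0.002, 0.619, 0.785, 1.629], [0.0, 0.0, 0.0, 1.0]] ['fov_y', 'cx', 'cy', 'cam_to_world']
side 47.90668763646264 322.1408257217137 197.73004812593612 [[-0.943, 0.189, -0.273, 0.146], [-0.331, -0.489, 0.807, 1.257], [0.019, 0.852, 0.523, 0.952], [0.0, 0.0, 0.0, 1.0]] ['fov_y', 'cx', 'cy', 'cam_to_world']
wrist 60.60391537536347 320.9599541689648 200.0624463484026 [[0.279, -0.912, -0.302, 0.082], [0.96, 0.264, 0.09, 0.574], [-0.002, -0.315, 0.949, 0.373], [0.0, 0.0, 0.0, 1.0]] ['fov_y', 'cx', 'cy', 'cam_to_world']
```

View pics/top0.png

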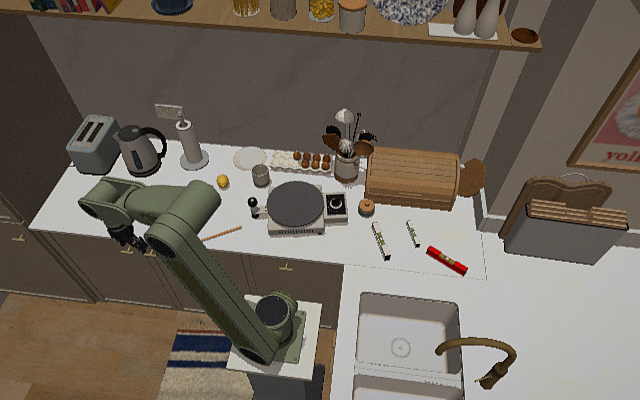

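View pics/side0.png

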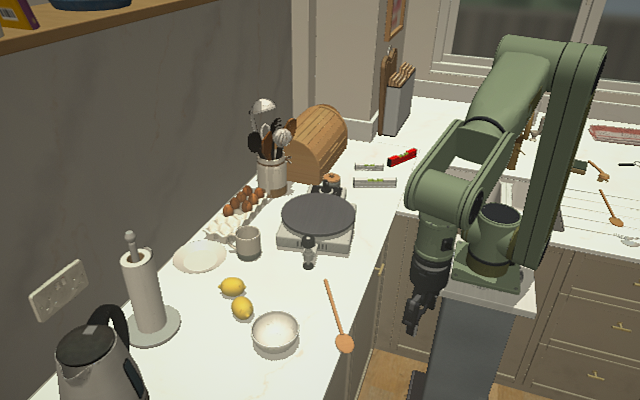

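The top view shows the plate at (296,203), the foot knob at (253,202), the thermostat at (335,204) and the larger silver level from (374,223) to (389,259). The smaller silver level is at (413,233) and the red one at (447,260). In the side view the foot knob is at (308,241), the plate at (318,214) and the large level at (375,182).

```bash
python3 - <<'E'
from h import *
t=load('top0.png');s=load('side0.png')
for n,a,b in [('plate',(296,203),(318,214)),('foot',(253,202),(308,241)),('therm',(335,203),(327,187)),('level',(381,241),(375,182))]:
    p,e=tri((t,*a),(s,*b)); print(n,p.round(3),np.round(e,3))
for u,v in [(374,223),(389,259),(407,221),(418,246)]: print(atz(t,u,v,0.04).round(3))
def up(c,x0,x1,y0,y1,k): return cv2.resize(c['color'][y0:y1,x0:x1],None,fx=k,fy=k,interpolation=cv2.INTER_CUBIC)
A=up(t,235,445,165,275,3.8);B=up(s,260,440,140,280,3.0)
cv2.imwrite('pics/cropA.png',A);print(A.shape)
st=read_state();w=load('wrist0.png');R=np.array(st['tool_rot']);M=np.array(w['cam_to_world'])
print('cam in tool',(R.T@(M[:3,3]-st['tool_pos'])).round(4),(R.T@M[:3,:3]).round(3).tolist())
E
```

```text
plate [0.581 0.013 0.076] [0. 0.]
foot [0.545 0.201 0.098] [0.001 0.001]
therm [ 0.604 -0.163  0.081] [0.004 0.004]
level [ 0.465 -0.382  0.018] [0.001 0.001]
[ 0.541 -0.345  0.04 ]
[ 0.363 -0.417  0.04 ]
[ 0.571 -0.492  0.04 ]
[ 0.444 -0.539  0.04 ]
(418, 798, 3)
cam in tool [ 0.0811 -0.0005 -0.174 ] [[0.0, 0.949, 0.315], [1.0, -0.001, 0.001], [0.001, 0.315, -0.949]]
```

View pics/cropA.png

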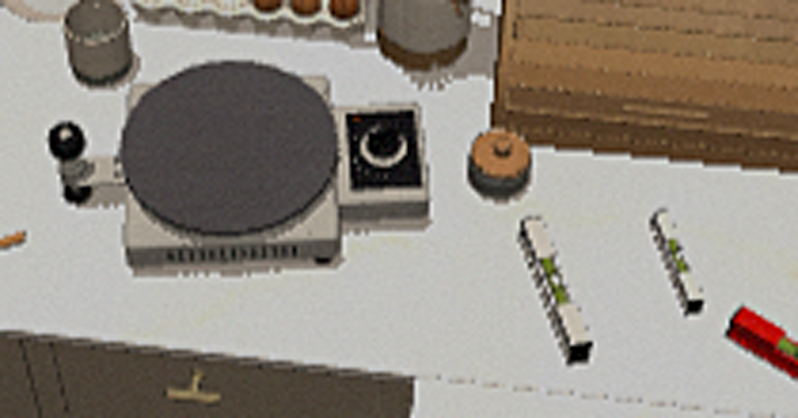

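Call:
drive_tool --rows '[0, -4, -4, -4, 0, 0, 0, 0, -8, -8, -8, 0, 0, 0, 0, -12, -12, -11, 0, 0, 0, 0, -15, -15, -12, 0, 0, 0, 0, -18, -18, -12, 0, 0, 0, 0, -20, -21, -12, 0, 0, 0, 0, -22, -24, -12, 0, 0, 0, 0, -24, -27, -12, 0, 0, 0]'

```text
clock: 0.82
tool_pos: [0.2961, 0.2774, 0.316]
tool_rot: [[-0.96, 0.278, 0.001], [0.278, 0.96, 0.001], [-0.001, 0.001, -1.0]]
force: [0.5, 0.4, 0.2]
opening: 0.504
finger_force: 0.0
```

Call:
drive_tool --rows '[0, -2, -3, 0, 0, 0, 0, 0, -4, -6, 0, 0, 0, 0, 0, -5, -9, 0, 0, 0, 0, 0, -6, -9, 0, 0, 0, 0, 0, -6, -9, 0, 0, 0, 0, 0, -6, -9, 0, 0, 0, 0]'

```text
clock: 1.32
tool_pos: [0.3282, 0.1761, 0.3153]
tool_rot: [[-0.96, 0.28, -0.001], [0.28, 0.96, 0.001], [0.001, 0.0, -1.0]]
force: [-0.7, 0.4, 0.9]
opening: 0.504
finger_force: 0.0
```

```bash
python3 - <<'E'
from h import *
s=read_state(); print(s['clock'],s['tool_pos'],np.round(s['tool_rot'],3).tolist(),s['qpos'],s['force'],s['opening'])
c=cam('wrist','w1.png')
for p in [(.581,.013,.092),(.545,.201,.11),(.604,-.163,.1),(.465,-.382,.04)]: print(proj(c,p).round())
E
```

```text
1.3167 [0.32821655 0.17610059 0.31530209] [[-0.96, 0.28, -0.001], [0.28, 0.96, 0.001], [0.001, 0.0, -1.0]] [ 2.64022331e+01 -3.89474553e+00  9.95030054e+01  4.68073106e-02
  8.44008460e+01 -4.73307933e+01] [-0.67594422  0.4332712   0.86439212] 0.5035082179096929
[262. 357.]
[386. 313.]
[154. 399.]
[  7. 332.]
```

View pics/w1.png

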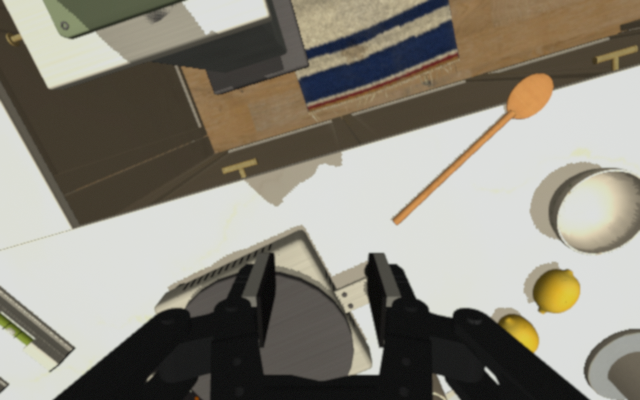

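The wrist view has the fingers hiding the griddle's middle (plate around (270,330), lug at (350,295)). Next I'll look for a viewpoint where knob, foot and level are all clear.

```bash
cat >> h.py <<'E'
CT=np.array([.0811,-.0005,-.174]);CR=np.array([[0,.949,.315],[1,0,0],[0,.315,-.949]])
def yawR(deg):  # tool down with y axis at this yaw
    a=np.radians(deg);y=np.array([np.cos(a),np.sin(a),0]);z=np.array([0,0,-1.]);return np.stack([np.cross(y,z),y,z],1)
def go(p,yaw=None):
    s=read_state();R=np.array(s['tool_rot']);d=R.T@(np.array(p)-s['tool_pos'])*100
    from scipy.spatial.transform import Rotation as Ro
    rv=Ro.from_matrix(R.T@yawR(yaw)).as_rotvec() if yaw is not None else 0
    print('shift cm',d.round(2),'turn',np.round(rv,3),'rows',np.linalg.norm(d)/4.17,np.degrees(np.linalg.norm(rv))/7.16); 
E
python3 - <<'E'
from h import *
t=load('top0.png');s=load('side0.png')
print(tri((t,345,115),(s,264,105)))
import itertools
for tp,yaw in [((.6,.02,.32),74),((.66,.0,.32),90),((.66,-.05,.32),90)]:
    R=yawR(yaw);M=np.eye(4);M[:3,:3]=R@CR;M[:3,3]=np.array(tp)+R@CT
    c=dict(load('w1.png'));c['cam_to_world']=M
    print(tp,yaw,[proj(c,p).round().tolist() for p in [(.581,.013,.092),(.545,.201,.11),(.604,-.163,.1),(.465,-.382,.04)]])
    
go((.66,-.05,.32),90)
E
```

```text
(array([ 0.86054377, -0.16914574,  0.37383665]), [np.float64(0.0006259824605690255), np.float64(0.0006259824605689177)])
(0.6, 0.02, 0.32) 74 [[311.0, 145.0], [473.0, 65.0], [178.0, 204.0], [-1.0, 136.0]]
(0.66, 0.0, 0.32) 90 [[333.0, 88.0], [516.0, 52.0], [175.0, 110.0], [-10.0, -18.0]]
(0.66, -0.05, 0.32) 90 [[378.0, 88.0], [564.0, 52.0], [220.0, 110.0], [34.0, -18.0]]
shift cm [-38.2  -12.5   -0.51] turn [ 0.    -0.001 -0.283] rows 9.63872813836645 2.261155157419522
```

Call:
drive_tool --rows '[0, -4, -1.5, 0, 0, 0, 0, 0, -8, -3, 0, 0, 0, 0, 0, -12, -4.5, 0, 0, 0, 0, 0, -16, -6, 0, 0, 0, 0, 0, -20, -7, 0, 0, 0, 0, 0, -24, -8, 0, 0, 0, 0, 0, -28, -9, 0, 0, 0, 0, 0, -30.5, -10, 0, 0, 0, 0]'

```text
clock: 2.03
tool_pos: [0.5962, -0.005, 0.3139]
tool_rot: [[-0.961, 0.277, -0.001], [0.277, 0.961, 0.0], [0.001, 0.0, -1.0]]
force: [0.4, 0.6, 0.8]
opening: 0.495
finger_force: 0.0
```

Call:
drive_tool --rows '[0, 0, 0, 0, 0, 0, 0, 0, 0, 0, 0, 0, 0, 0]'

```text
clock: 2.2
tool_pos: [0.594, -0.0043, 0.3136]
tool_rot: [[-0.96, 0.278, -0.003], [0.278, 0.96, 0.001], [0.003, -0.0, -1.0]]
force: [-0.6, 0.4, -0.3]
opening: 0.502
finger_force: 0.0
```

```bash
python3 - <<'E'
from h import *
c=cam('wrist','w2.png'); print(read_state()['tool_pos'])
for p in [(.581,.013,.092),(.545,.201,.11),(.604,-.163,.1),(.465,-.382,.04)]: print(proj(c,p).round())
E
```

```text
[ 0.59309598 -0.00377949  0.31434445]
[333. 145.]
[500.  64.]
[197. 206.]
[ 15. 138.]
```

View pics/w2.png

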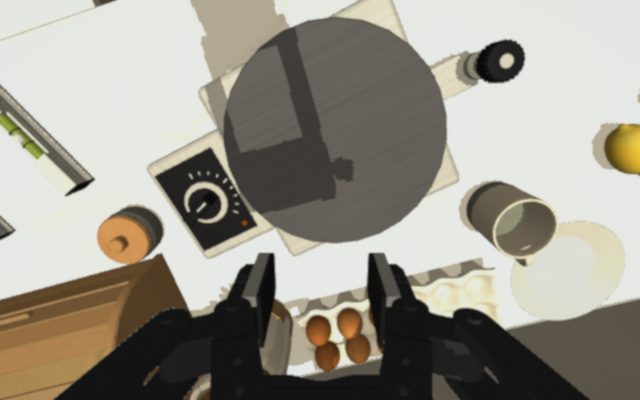

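The view is clear: plate centre at (335,130), foot knob at (501,62), thermostat at (206,203), mug at (510,215) and salt pot at (130,235). I'll zoom in on the thermostat and foot.

```bash
python3 - <<'E'
from h import *
c=load('w2.png');I=c['color']
A=cv2.resize(I[160:250,160:250],(400,400),interpolation=cv2.INTER_CUBIC)
B=cv2.resize(I[30:110,450:530],(400,400),interpolation=cv2.INTER_CUBIC)
cv2.imwrite('pics/zz.png',np.hstack([A,B]))
# plate ellipse: boundary fit by darkness
from scipy.optimize import least_squares
g=I.astype(float).max(2)
m=((g<125)).astype(np.uint8); m[:, :215]=0; m[:,455:]=0; m[255:]=0
m=cv2.morphologyEx(m,cv2.MORPH_OPEN,np.ones((9,9)))
n,l,st,ce=cv2.connectedComponentsWithStats(m);k=1+st[1:,4].argmax();print(st[k])
cn=max(cv2.findContours((l==k).astype(np.uint8),0,1)[0],key=cv2.contourArea);h=cv2.convexHull(cn)[:,0].astype(float)
P=cn[:,0].astype(float)
for z in (.085,.092,.098):
    W=np.array([atz(c,u,v,z) for u,v in P])
    r=least_squares(lambda q:np.hypot(W[:,0]-q[0],W[:,1]-q[1])-q[2],[.58,.01,.13],loss='soft_l1',f_scale=.001)
    print(z,r.x.round(4),r.cost)
print(atz(c,504,61,.118),atz(c,206,203,.107), f(c))
E
```

```text
[  223    18   223   224 39295]
0.085 [0.5776 0.0158 0.1293] 9.145915757059689e-05
0.092 [0.5765 0.0158 0.1271] 8.873630810499369e-05
0.098 [0.5756 0.0158 0.1251] 8.64243077703665e-05
[0.54301428 0.20087362 0.118     ] [ 0.6024941  -0.14816913  0.107     ] 342.2321359115116
```

View pics/zz.png

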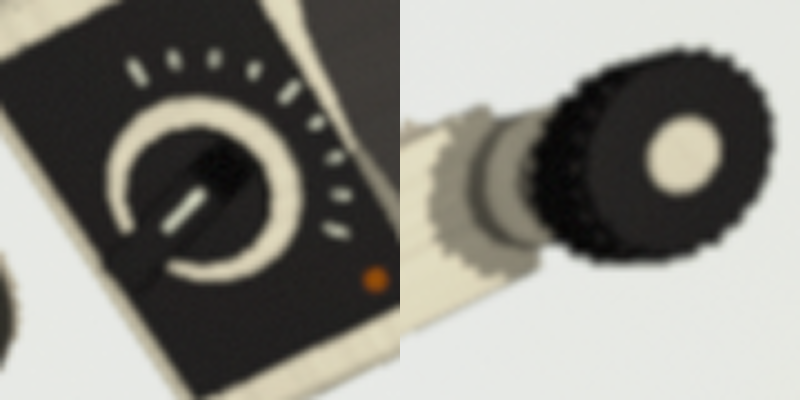

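```bash
python3 - <<'E'
from h import *
c=load('w2.png');Z=lambda x,y:(160+x*.225,160+y*.225)
print('bar centre guess',atz(c,*Z(160,235),.107))
a=atz(c,*Z(168,230),.107);b=atz(c,*Z(203,190),.107);d=b-a;print('mark',a,b,'pointer yaw',np.degrees(np.arctan2(d[1],d[0])))
y=np.array([-.0335,.1851]);y/=np.linalg.norm(y);T=np.array([.5765,.0158])-.184*y
print('pred therm',T,proj(c,[*T,.107]),'zoom',(proj(c,[*T,.107])-160)/.225)
# ring centre at box/skirt height
print('ring', atz(c,*Z(204,190),.083), 'proj T at .083',(proj(c,[*T,.083])-160)/.225)
# knob top disc centre vs bottom
B=lambda x,y:(450+x*.2,30+y*.2)
print('foot top',atz(c,*B(284,155),.118))
t=load('top0.png');I=t['color'][185:225,240:270]
g=I.max(2);m=(g<70).astype(np.uint8);n,l,s,ce=cv2.connectedComponentsWithStats(m);print(s[1:].tolist(),(ce[1:]+[240,185]).round(1).tolist())
print('proj foot top in top cam',proj(t,[.543,.2009,.118]),proj(t,[.543,.2009,.09]), 'therm in top',proj(t,[*T,.107]))
print(tri((t,252.4,202-.5),(c,504,61)))
E
```

```text
bar centre guess [ 0.61071542 -0.16425107  0.107     ]
mark [ 0.60998839 -0.16165091  0.107     ] [ 0.60209928 -0.14841863  0.107     ] pointer yaw 120.80347069903249
pred therm [ 0.60926858 -0.16525861] [194.73787989 211.99611871] zoom [154.39057731 231.09386095]
ring [ 0.60756907 -0.15861195  0.083     ] proj T at .083 [184.31264596 201.70372533]
foot top [0.54379518 0.20357116 0.118     ]
[[15, 0, 12, 2, 17], [27, 11, 3, 9, 12], [8, 12, 9, 11, 67], [27, 22, 2, 1, 2], [16, 25, 1, 1, 1], [28, 24, 2, 6, 7], [11, 26, 8, 8, 30]] [[260.6, 185.5], [267.8, 200.3], [252.0, 202.3], [267.5, 207.0], [256.0, 210.0], [268.3, 211.7], [254.7, 215.3]]
proj foot top in top cam [252.45530874 199.36189764] [253.19394296 203.26191666] therm in top [336.08771254 197.75985451]
(array([0.54330029, 0.20509097, 0.10394974]), [np.float64(0.0025394034384311876), np.float64(0.002539403438431247)])
```

```bash
python3 - <<'E'
from h import *
go((.610,-.164,.15),30.8); go((.610,-.164,.087),30.8)
E
```

```text
shift cm [ -6.11 -14.93  16.42] turn [-0.001 -0.002  0.752] rows 5.51899890480716 6.016590510468826
shift cm [ -6.13 -14.93  22.72] turn [-0.001 -0.002  0.752] rows 6.682083602109603 6.016590510468826
```

Call:
drive_tool --rows '[0, -1.5, -4, 2, 0, 0, 0.12, 0, -3, -8, 4, 0, 0, 0.24, 0, -4.5, -11.5, 6, 0, 0, 0.36, 0, -6.1, -14.9, 8, 0, 0, 0.48, 0, -6.1, -14.9, 11, 0, 0, 0.6, 0, -6.1, -14.9, 14, 0, 0, 0.72, 0, -6.1, -14.9, 16.4, 0, 0, 0.75, 0, -6.1, -14.9, 16.4, 0, 0, 0.75]' --squeeze 30

```text
clock: 2.92
tool_pos: [0.6061, -0.1627, 0.1464]
tool_rot: [[-0.513, 0.858, -0.011], [0.858, 0.513, 0.004], [0.009, -0.007, -1.0]]
force: [-1.0, 1.0, -1.0]
opening: 0.495
finger_force: 0.0
```

```bash
python3 - <<'E'
from h import *
c=cam('wrist','w3.png');s=read_state();print(s['tool_pos'],s['qpos']);go((.610,-.164,.087),30.8)
I=c['color'];cv2.imwrite('pics/w3c.png',I[100:400,120:520])
print(proj(c,(.61,-.164,.107)),proj(c,np.array(s['tool_pos'])))
E
```

```text
[ 0.60804694 -0.16314446  0.14957698] [-1.60807680e+01  2.52785119e+01  8.62187998e+01  2.86907431e-02
  6.88339377e+01 -4.70681594e+01]
shift cm [-0.2   0.15  6.26] turn [-0.004 -0.005  0.003] rows 1.5015179639084837 0.05258399097996927
[326.23740266 218.89622526] [324.60615061 243.77936011]
```

View pics/w3c.png

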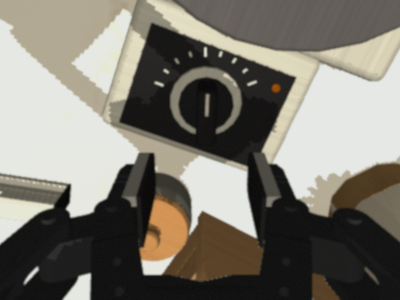

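The bar is upright at crop x≈207, centred between the fingers and aligned with the pads, as predicted. Descending.

Call:
drive_tool --rows '[0, -0.1, 0.1, 2, 0, 0, 0, 0, -0.2, 0.1, 4, 0, 0, 0, 0, -0.2, 0.1, 5.5, 0, 0, 0, 0, -0.2, 0.1, 6.2, 0, 0, 0, 0, -0.2, 0.1, 6.2, 0, 0, 0, 0.6, -0.2, 0.1, 6.2, 0, 0, 0, 1, -0.2, 0.1, 6.2, 0, 0, 0, 1, -0.2, 0.1, 6.2, 0, 0, 0]' --squeeze 30

```text
clock: 3.63
tool_pos: [0.613, -0.1667, 0.0912]
tool_rot: [[-0.513, 0.858, 0.003], [0.858, 0.513, -0.001], [-0.002, 0.002, -1.0]]
force: [-0.2, 0.0, 0.0]
opening: 0.082
finger_force: 0.0
```

Call:
drive_tool --rows '[1, 0, 0, 0, 0, 0, 0, 1, 0, 0, 0, 0, 0, 0, 1, 0, 0, 0, 0, 0, 0]'

```text
clock: 3.88
tool_pos: [0.6121, -0.1667, 0.0898]
tool_rot: [[-0.512, 0.859, 0.001], [0.859, 0.512, -0.0], [-0.0, 0.001, -1.0]]
force: [-0.4, 0.1, -0.1]
opening: 0.0
finger_force: 0.0
```

```bash
python3 - <<'E'
from h import *
a=load('w2.png');b=load('w3.png')
print(tri((a,205.7,202.7),(b,327,194)),tri((a,197.8,211.7),(b,327,216)))
c=cam('wrist','w4.png');s=read_state();print(s['tool_pos'],s['opening'],s['finger_force'])
cv2.imwrite('pics/w4c.png',cv2.resize(c['color'][120:320,220:440],None,fx=2.5,fy=2.5))
E
```

```text
(array([ 0.60202245, -0.14912337,  0.10550033]), [np.float64(0.0003767678679382533), np.float64(0.0003767678679381886)]) (array([ 0.60994112, -0.16231134,  0.10568546]), [np.float64(0.0003154287060024405), np.float64(0.0003154287060023365)])
[ 0.61204505 -0.16663557  0.08963416] 0.0029685707771734482 0.0
```

View pics/w4c.png

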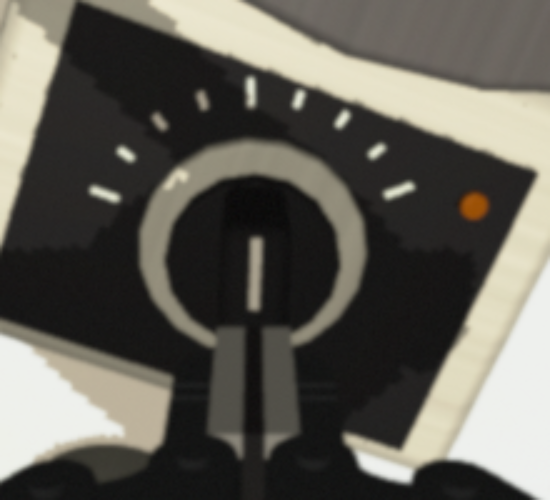

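```bash
python3 - <<'E'
from h import *
t=load('top0.png');s=load('side0.png')
R=yawR(73.8);P=np.array([.1603,.5516,.1992])
for z in (0,-.013,-.019,-.035,-.06):
  for y in (-.0425,.0425):
    q=P+R@np.array([0,y,z]); print(z,y,'top',proj(t,q).round(1),'side',proj(s,q).round(1))
w=load('w1.png');st=[.32821655,.17610059,.31530209]
print(proj(w,st), manip)
print([a for a in dir(manip) if a[0]!='_'])
for z in(0,-.006,-.02,-.035):
  print([proj(w,np.array(st)+yawR(73.75)@np.array([x,.0215,z])).round() .tolist() for x in(-.011,0,.011)])
c=load('w3.png');g=c['color']
# finger tip edge: brightness columns on fingers in w1 (clear bg)
w=w['color'].max(2); print(w[235:275:3,262].tolist(), w[235:275:3,268].tolist())
E
```

```text
0 -0.0425 top [146.5 258.3] side [426.2 322.6]
0 0.0425 top [128.4 250.6] side [409.1 347.5]
-0.013 -0.0425 top [145.5 256.5] side [427.1 318.4]
-0.013 0.0425 top [127.2 248.8] side [409.8 343.3]
-0.019 -0.0425 top [145.  255.7] side [427.4 316.5]
-0.019 0.0425 top [126.7 248. ] side [410.2 341.3]
-0.035 -0.0425 top [143.6 253.4] side [428.5 311.2]
-0.035 0.0425 top [125.2 245.7] side [411.2 335.9]
-0.06 -0.0425 top [141.5 249.9] side [430.2 302.8]
-0.06 0.0425 top [122.9 242.1] side [412.7 327.3]
[321.94694144 239.74800728] <Robot object at 0x7f32cc8c4050>
['Unreachable', 'hold_point_z']
[[360.0, 257.0], [361.0, 240.0], [361.0, 221.0]]
[[361.0, 263.0], [362.0, 244.0], [363.0, 226.0]]
[[364.0, 276.0], [365.0, 257.0], [366.0, 237.0]]
[[368.0, 293.0], [369.0, 272.0], [370.0, 250.0]]
[223, 223, 196, 164, 105, 39, 68, 76, 77, 77, 75, 76, 72, 60] [224, 198, 166, 121, 59, 68, 68, 52, 32, 17, 15, 13, 12, 12]
```

The reported TCP sits about 35 mm ahead of where the fingertips appear in the wrist and side views, so the fingers probably shut above the bar. I'll probe downward gently with them shut.

Call:
drive_tool --rows '[1, 0, 0, 0.3, 0, 0, 0, 1, 0, 0, 0.5, 0, 0, 0, 1, 0, 0, 0.7, 0, 0, 0, 1, 0, 0, 0.9, 0, 0, 0, 1, 0, 0, 0.9, 0, 0, 0]'

```text
clock: 4.35
tool_pos: [0.6115, -0.1665, 0.0797]
tool_rot: [[-0.512, 0.859, -0.001], [0.859, 0.512, 0.0], [0.001, -0.001, -1.0]]
force: [0.5, -0.2, 0.3]
opening: -0.002
finger_force: 0.0
```

Call:
drive_tool --rows '[1, 0, 0, 0.1, 0, 0, 0, 1, 0, 0, 0.3, 0, 0, 0, 1, 0, 0, 0.4, 0, 0, 0, 1, 0, 0, 0.4, 0, 0, 0]'

```text
clock: 4.68
tool_pos: [0.6122, -0.1667, 0.0771]
tool_rot: [[-0.512, 0.859, 0.001], [0.859, 0.512, -0.0], [-0.001, 0.001, -1.0]]
force: [-1.3, -0.1, 2.9]
opening: -0.004
finger_force: 1.7
```

Call:
drive_tool --rows '[1, 0, 0, 0.1, 0, 0, 0, 1, 0, 0, 0.3, 0, 0, 0, 1, 0, 0, 0.3, 0, 0, 0]'

```text
clock: 4.93
tool_pos: [0.6125, -0.1669, 0.0768]
tool_rot: [[-0.512, 0.859, 0.003], [0.859, 0.512, -0.001], [-0.002, 0.002, -1.0]]
force: [-4.7, 1.0, 16.4]
opening: -0.001
finger_force: 8.3
```

Contact came at tool z = 0.077 on a bar top of 0.107, so the real fingertips are about 30 mm behind the reported TCP. I'll allow for that from here on: lift, open, go lower and grasp.

Call:
drive_tool --rows '[0.1, 0, 0, -1, 0, 0, 0, 0.1, 0, 0, -2, 0, 0, 0, 0.1, 0.2, 0.2, -2, 0, 0, 0, 0.1, 0.2, 0.2, -2, 0, 0, 0, 0.1, 0.2, 0.2, -1, 0, 0, 0, 0.1, 0.2, 0.2, 0.4, 0, 0, 0, 0.1, 0.2, 0.2, 1.3, 0, 0, 0, 0.1, 0.2, 0.2, 1.3, 0, 0, 0]'

```text
clock: 5.6
tool_pos: [0.6103, -0.1631, 0.0568]
tool_rot: [[-0.512, 0.859, -0.006], [0.859, 0.512, 0.002], [0.005, -0.005, -1.0]]
force: [-0.6, -0.5, -0.1]
opening: 0.449
finger_force: 0.0
```

Call:
drive_tool --rows '[0.1, 0, 0, 0, 0, 0, 0, 1, 0, 0, 0, 0, 0, 0, 1, 0, 0, 0, 0, 0, 0, 1, 0, 0, 0, 0, 0, 0, 1, 0, 0, 0, 0, 0, 0]' --squeeze 30

```text
clock: 6.02
tool_pos: [0.6115, -0.1652, 0.061]
tool_rot: [[-0.513, 0.858, -0.002], [0.858, 0.513, -0.002], [-0.001, -0.003, -1.0]]
force: [-3.3, -3.6, 0.9]
opening: 0.155
finger_force: 33.1
```

Gripped at 13 mm. Turning anticlockwise, which is negative about tool z.

Call:
drive_tool --rows '[1, 0, 0, 0, 0, 0, -0.12, 1, 0, 0, 0, 0, 0, -0.24, 1, 0, 0, 0, 0, 0, -0.36, 1, 0, 0, 0, 0, 0, -0.48, 1, 0, 0, 0, 0, 0, -0.6, 1, 0, 0, 0, 0, 0, -0.72, 1, 0, 0, 0, 0, 0, -0.84, 1, 0, 0, 0, 0, 0, -0.95]'

```text
clock: 6.68
tool_pos: [0.6122, -0.1638, 0.061]
tool_rot: [[-0.997, 0.077, -0.001], [0.077, 0.997, 0.0], [0.001, 0.0, -1.0]]
force: [-1.6, 0.4, 1.2]
opening: 0.154
finger_force: 33.0
```

Call:
drive_tool --rows '[1, 0, 0, 0, 0, 0, -0.1, 1, 0, 0, 0, 0, 0, -0.18, 1, 0, 0, 0, 0, 0, -0.22, 1, 0, 0, 0, 0, 0, -0.22]'

```text
clock: 7.02
tool_pos: [0.6122, -0.1634, 0.061]
tool_rot: [[-0.991, -0.137, -0.001], [-0.137, 0.991, 0.001], [0.001, 0.001, -1.0]]
force: [-1.7, 2.4, 1.8]
opening: 0.152
finger_force: 33.2
```

```bash
python3 - <<'E'
from h import *
s=read_state();R=np.array(s['tool_rot']);print(s['clock'],s['tool_pos'],np.degrees(np.arctan2(R[1,1],R[0,1])),s['wrist_torque'],s['force'],s['qpos'][5],s['opening'])
E
```

```text
7.0167 [ 0.61218296 -0.16342084  0.06099218] 97.89953154371655 [0.21844378 0.5330305  0.05261533] [-1.74898897  2.43246941  1.83839083] -113.91386825702884 0.1516839834966176
```

Call:
drive_tool --rows '[1, 0, 0, 0, 0, 0, -0.05, 1, 0, 0, 0, 0, 0, -0.05, 1, 0, 0, 0, 0, 0, -0.05]'

```text
clock: 7.27
tool_pos: [0.6122, -0.1634, 0.061]
tool_rot: [[-0.983, -0.184, -0.001], [-0.184, 0.983, 0.001], [0.001, 0.001, -1.0]]
force: [-2.6, 2.8, 4.6]
opening: 0.155
finger_force: 33.5
```

```bash
cat > s.py <<'E'
from h import *
s=read_state();R=np.array(s['tool_rot']);print(round(s['clock'],2),np.round(s['tool_pos'],4),'yaw',np.degrees(np.arctan2(R[1,1],R[0,1])).round(2),'tq',np.round(s['wrist_torque'],3),'F',np.round(s['force'],1),'j',np.round(s['qpos'],1),round(s['opening'],3))
E
python3 s.py
```

```text
7.27 [ 0.6122 -0.1634  0.061 ] yaw 100.61 tq [ 0.339  0.718 -0.108] F [-2.6  2.8  4.6] j [ -16.    29.8   92.3    0.    57.9 -116.6] 0.155
```

Call:
drive_tool --rows '[1, 0, 0, 0, 0, 0, -0.04, 1, 0, 0, 0, 0, 0, -0.04, 1, 0, 0, 0, 0, 0, -0.04]'

```text
clock: 7.52
tool_pos: [0.6122, -0.1633, 0.0609]
tool_rot: [[-0.975, -0.221, -0.001], [-0.221, 0.975, 0.001], [0.0, 0.002, -1.0]]
force: [-4.5, 2.9, 5.5]
opening: 0.154
finger_force: 38.2
```

```bash
python3 s.py
```

```text
7.52 [ 0.6122 -0.1633  0.0609] yaw 102.79 tq [ 0.488  0.804 -0.746] F [-4.5  2.9  5.5] j [-1.600e+01  2.980e+01  9.230e+01  1.000e-01  5.790e+01 -1.189e+02] 0.154
```

The torque jump to 0.75 N m marks the end stop, so the thermostat is off. Releasing, lifting and heading for the level.

Call:
drive_tool --rows '[0.1, 0, 0, 0, 0, 0, 0.02, 0, 0, 0, 0, 0, 0, 0.02, 0, 0, 0, -3, 0, 0, 0.02, 0, 0, 0, -7, 0, 0, 0.02, -0.5, 4, -1, -10, 0, 0, 0.13, -0.5, 8, -3, -13, 0, 0, 0.25, -0.5, 12, -6, -16, 0, 0, 0.37, -0.5, 15, -8, -18, 0, 0, 0.49]'

```text
clock: 8.18
tool_pos: [0.5061, -0.2534, 0.223]
tool_rot: [[-0.964, 0.264, 0.002], [0.264, 0.964, -0.002], [-0.003, -0.001, -1.0]]
force: [0.9, -1.2, -0.4]
opening: 0.752
finger_force: 0.0
```

```bash
python3 s.py; python3 -c "
from h import *
go((.45,-.38,.26),20)"
```

```text
8.18 [ 0.5061 -0.2534  0.223 ] yaw 74.67 tq [-0.004  0.043 -0.016] F [ 0.9 -1.2 -0.4] j [-2.770e+01  1.660e+01  8.870e+01 -1.000e-01  7.450e+01 -1.024e+02] 0.752
shift cm [  2.06 -13.7   -3.69] turn [-0.     0.003  0.954] rows 3.437996508787987 7.634999100611391
```

Call:
drive_tool --rows '[-0.5, 0.5, -3, -1, 0, 0, 0.12, -0.5, 1, -6, -2, 0, 0, 0.24, -0.5, 2, -9, -3, 0, 0, 0.36, -0.5, 3, -12, -3.7, 0, 0, 0.48, -0.5, 4, -14, -3.7, 0, 0, 0.6, -0.5, 5, -16, -3.7, 0, 0, 0.72, -0.5, 6, -17, -3.7, 0, 0, 0.84, -0.5, 6, -18, -3.7, 0, 0, 0.96]'

```text
clock: 8.85
tool_pos: [0.4001, -0.412, 0.2586]
tool_rot: [[-0.333, 0.943, -0.0], [0.943, 0.333, -0.002], [-0.001, -0.001, -1.0]]
force: [0.0, -1.1, 1.0]
opening: 0.751
finger_force: 0.0
```

Call:
drive_tool --rows '[-0.5, 0, 0, 0, 0, 0, 0.12, -0.5, 0, 0, 0, 0, 0, 0.24, -0.5, 0, 0, 0, 0, 0, 0.36, -0.5, 0, 0, 0, 0, 0, 0.48, -0.5, 0, 0, 0, 0, 0, 0.6, -0.5, 0, 0, 0, 0, 0, 0.72, -0.5, 0, 0, 0, 0, 0, 0.84, -0.5, 0, 0, 0, 0, 0, 0.96]'

```text
clock: 9.52
tool_pos: [0.4021, -0.4113, 0.2584]
tool_rot: [[0.58, 0.815, 0.0], [0.815, -0.58, -0.002], [-0.001, 0.001, -1.0]]
force: [-0.8, -0.1, -0.6]
opening: 0.75
finger_force: 0.0
```

Call:
drive_tool --rows '[-0.5, 0, 0, 0, 0, 0, 0.12, -0.5, 0, 0, 0, 0, 0, 0.24, -0.5, 0, 0, 0, 0, 0, 0.36, -0.5, 0, 0, 0, 0, 0, 0.48, -0.5, 0, 0, 0, 0, 0, 0.57, -0.5, 0, 0, 0, 0, 0, 0.57]'

```text
clock: 10.02
tool_pos: [0.4021, -0.4112, 0.2584]
tool_rot: [[0.926, 0.377, 0.0], [0.377, -0.926, -0.001], [-0.0, 0.002, -1.0]]
force: [0.3, -0.8, -1.0]
opening: 0.749
finger_force: 0.0
```

```bash
python3 s.py; python3 - <<'E'
from h import *
c=cam('wrist','w5.png'); I=c['color']
for p in [(.541,-.345,.04),(.363,-.417,.04)]: print(proj(c,p))
hsv=cv2.cvtColor(I,cv2.COLOR_BGR2HSV)
m=cv2.inRange(hsv,(32,110,60),(60,255,255));n,l,st,ce=cv2.connectedComponentsWithStats(m)
print([(st[i].tolist(),ce[i].round(1).tolist()) for i in range(1,n) if st[i,4]>20])
cv2.imwrite('pics/w5v.png',I)
E
```

```text
10.02 [ 0.4021 -0.4112  0.2584] yaw -67.82 tq [ 0.064 -0.015  0.114] F [ 0.3 -0.8 -1. ] j [-46.8  16.6  83.8  -0.   79.6  21.1] 0.749
[311.39910268  11.12692837]
[312.29023048 191.17108468]
[([312, 64, 10, 27, 253], [316.5, 76.5]), ([448, 72, 11, 22, 129], [453.0, 80.1]), ([445, 96, 9, 19, 116], [448.8, 105.6]), ([312, 101, 9, 25, 211], [316.0, 113.7]), ([490, 214, 16, 19, 141], [497.3, 222.0]), ([502, 235, 17, 18, 143], [511.2, 244.5])]
```

View pics/w5v.png

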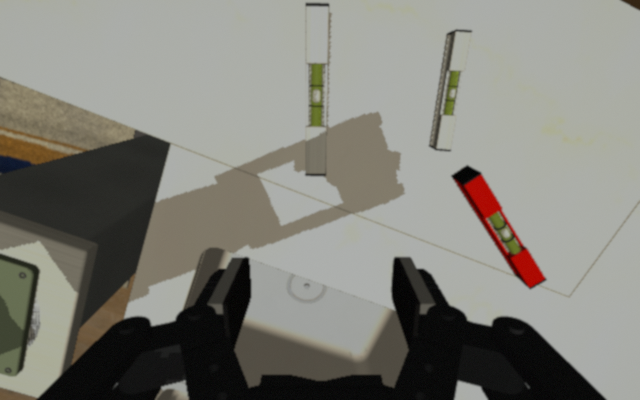

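The larger silver level stands upright in the picture, from (317,4) to (316,174), with its bubble at (316,95). The smaller one at (452,90) and the red one at (500,225) are both well clear.

```bash
python3 - <<'E'
from h import *
c=load('w5.png');a=atz(c,317,4,.04);b=atz(c,316.2,174.5,.04);m=atz(c,316.3,95.2,.04)
d=a-b;print(a,b,np.linalg.norm(d),'yaw',np.degrees(np.arctan2(d[1],d[0])),(a+b)/2,m)
print('length at z=.03,.05',[np.linalg.norm(atz(c,317,4,z)-atz(c,316.2,174.5,z)) for z in(.03,.05)])
w=load('w2.png');h=cv2.cvtColor(w['color'],cv2.COLOR_BGR2HSV);mm=cv2.inRange(h,(32,110,60),(60,255,255));mm[:,60:]=0
n,l,st,ce=cv2.connectedComponentsWithStats(mm);print([(st[i,4],ce[i].round(1).tolist()) for i in range(1,n) if st[i,4]>20])
p=[ce[i] for i in range(1,n) if st[i,4]>20]
q=np.mean(p,0);print('tri',tri((w,*q),(c,316.3,95.2)))
yaw=np.degrees(np.arctan2(d[1],d[0]))-90
go((*m[:2],.06),yaw);go((*m[:2],-.016),yaw)
E
```

```text
[ 0.54914224 -0.34788021  0.04      ] [ 0.38379192 -0.41366473  0.04      ] 0.17795597421924508 yaw 21.69510384760903 [ 0.46646708 -0.38077247  0.04      ] [ 0.46672809 -0.38034752  0.04      ]
length at z=.03,.05 [np.float64(0.18249043517159583), np.float64(0.17342151326689415)]
[(np.int32(402), [20.0, 135.3])]
tri (array([ 0.46495588, -0.38016716,  0.03328863]), [np.float64(0.0016208814279033952), np.float64(0.0016208814279035655)])
shift cm [ 7.15 -0.41 19.84] turn [0.001 0.    0.012] rows 5.058505852383131 0.09436328580962368
shift cm [ 7.15 -0.42 27.44] turn [0.001 0.    0.012] rows 6.801020511312368 0.09436328580962368
```

Call:
drive_tool --rows '[-0.5, 2.5, -0.2, 3, 0, 0, 0.01, -0.5, 5, -0.4, 6, 0, 0, 0.01, -0.5, 7.1, -0.4, 9, 0, 0, 0.01, -0.5, 7.1, -0.4, 13, 0, 0, 0.01, -0.5, 7.1, -0.4, 17, 0, 0, 0.01, -0.5, 7.1, -0.4, 20, 0, 0, 0.01, -0.5, 7.1, -0.4, 20, 0, 0, 0.01]'

```text
clock: 10.65
tool_pos: [0.4625, -0.3767, 0.0519]
tool_rot: [[0.928, 0.372, -0.01], [0.372, -0.928, 0.008], [-0.006, -0.011, -1.0]]
force: [-0.3, 0.7, -0.0]
opening: 0.748
finger_force: 0.0
```

Call:
drive_tool --rows '[-0.5, 0, 0, 2, 0, 0, 0, -0.5, 0, 0, 4, 0, 0, 0, -0.5, 0, 0, 6, 0, 0, 0, -0.5, 0, 0, 7, 0, 0, 0, -0.5, 0, 0, 7.4, 0, 0, 0, -0.5, 0, 0, 7.4, 0, 0, 0]'

```text
clock: 11.15
tool_pos: [0.4664, -0.3802, -0.0151]
tool_rot: [[0.929, 0.37, 0.0], [0.37, -0.929, -0.0], [0.0, 0.001, -1.0]]
force: [-0.0, -0.4, 0.8]
opening: 0.748
finger_force: 0.0
```

```bash
python3 s.py; python3 -c "
from h import *
go((.4667,-.3805,-.016),-68.3)"
```

```text
11.15 [ 0.4664 -0.3802 -0.0151] yaw -68.27 tq [ 0.02  -0.004  0.008] F [-0.  -0.4  0.8] j [-40.3  32.4 101.2   0.   46.4  28. ] 0.748
shift cm [0.02 0.03 0.09] turn [ 0.001 -0.     0.001] rows 0.024207192152304276 0.006553787512073737
```

Call:
drive_tool --rows '[0.5, 0, 0, 0, 0, 0, 0, 1, 0, 0, 0, 0, 0, 0, 1, 0, 0, 0, 0, 0, 0, 1, 0, 0, 0, 0, 0, 0, 1, 0, 0, 0, 0, 0, 0, 1, 0, 0, 0, 0, 0, 0]' --squeeze 40

```text
clock: 11.65
tool_pos: [0.4667, -0.3803, -0.0142]
tool_rot: [[0.929, 0.37, 0.002], [0.37, -0.929, -0.001], [0.001, 0.002, -1.0]]
force: [-1.0, 0.7, 5.0]
opening: 0.273
finger_force: 41.3
```

Call:
drive_tool --rows '[1, 0, 0, -2, 0, 0, 0, 1, 0, 0, -5, 0, 0, 0, 1, 0, 0, -9, 0, 0, 0, 1, 0, 0, -13, 0, 0, 0, 1, 0, 0, -17, 0, 0, 0, 1, 0, 0, -20, 0, 0, 0, 1, 0, 0, -20, 0, 0, 0, 1, 0, 0, -20, 0, 0, 0]'

```text
clock: 12.32
tool_pos: [0.4664, -0.3801, 0.1859]
tool_rot: [[0.929, 0.37, 0.002], [0.37, -0.929, -0.002], [0.001, 0.003, -1.0]]
force: [0.0, -1.1, -3.8]
opening: 0.272
finger_force: 40.4
```

```bash
python3 s.py; python3 -c "
from h import *
go((.577,.014,.185),10.0)"
```

```text
12.32 [ 0.4664 -0.3801  0.1859] yaw -68.29 tq [ 0.029 -0.029 -0.005] F [ 0.  -1.1 -3.8] j [-40.3  21.1  87.5   0.   71.2  28. ] 0.272
shift cm [ 24.85 -32.52   0.04] turn [ 3.000e-03  1.000e-03 -1.366e+00] rows 9.815901767764634 10.934605767909606
```

Call:
drive_tool --rows '[1, 1, -3.5, 0, 0, 0, -0.11, 1, 3, -7.5, 0, 0, 0, -0.23, 1, 6, -11, 0, 0, 0, -0.35, 1, 9, -14, 0, 0, 0, -0.47, 1, 12, -17, 0, 0, 0, -0.59, 1, 15, -20, 0, 0, 0, -0.71, 1, 18, -23, 0, 0, 0, -0.83, 1, 20, -26, 0, 0, 0, -0.95]'

```text
clock: 12.98
tool_pos: [0.554, -0.0667, 0.1815]
tool_rot: [[0.234, 0.972, -0.005], [0.972, -0.234, 0.001], [-0.001, -0.005, -1.0]]
force: [1.0, -1.3, -3.5]
opening: 0.268
finger_force: 40.7
```

Call:
drive_tool --rows '[1, 0, 0, 0, 0, 0, -0.1, 1, 0, 0, 0, 0, 0, -0.22, 1, 0, 0, 0, 0, 0, -0.34, 1, 0, 0, 0, 0, 0, -0.41, 1, 0, 0, 0, 0, 0, -0.41, 1, 0, 0, 0, 0, 0, -0.41]'

```text
clock: 13.48
tool_pos: [0.5532, -0.0685, 0.1822]
tool_rot: [[-0.165, 0.986, -0.005], [0.986, 0.165, 0.001], [0.002, -0.005, -1.0]]
force: [0.2, 0.1, -3.8]
opening: 0.27
finger_force: 40.6
```

```bash
python3 s.py; python3 -c "
from h import *
go((.577,.014,.095),10.0)"
```

```text
13.48 [ 0.5532 -0.0685  0.1822] yaw 9.52 tq [0.004 0.023 0.002] F [ 0.2  0.1 -3.8] j [ -8.2  17.6  93.4   0.   69.3 -17.8] 0.27
shift cm [7.73 3.75 8.71] turn [-0.004 -0.002 -0.008] rows 2.9345972419650006 0.07664318486187285
```

Call:
drive_tool --rows '[1, 3, 1.5, 1, 0, 0, -0.015, 1, 6, 3, 3, 0, 0, -0.015, 1, 7.7, 3.75, 5.5, 0, 0, -0.015, 1, 7.7, 3.75, 8, 0, 0, -0.015, 1, 7.7, 3.75, 8.7, 0, 0, -0.015, 1, 7.7, 3.75, 9.4, 0, 0, -0.015, 1, 7.7, 3.75, 9.7, 0, 0, -0.015, 1, 7.7, 3.75, 9.7, 0, 0, -0.015]'

```text
clock: 14.15
tool_pos: [0.5788, 0.0127, 0.0877]
tool_rot: [[-0.181, 0.984, 0.0], [0.984, 0.181, -0.0], [-0.0, 0.0, -1.0]]
force: [0.7, -0.2, -2.5]
opening: 0.275
finger_force: 40.5
```

```bash
python3 s.py
```

```text
14.15 [0.5788 0.0127 0.0877] yaw 10.4 tq [-0.007 -0.016 -0.011] F [ 0.7 -0.2 -2.5] j [  0.1  23.9  98.4  -0.   57.7 -10.3] 0.275
```

Call:
drive_tool --rows '[1, 0, 0, 0.2, 0, 0, 0, 1, 0, 0, 0.4, 0, 0, 0, 1, 0, 0, 0.6, 0, 0, 0, 1, 0, 0, 0.6, 0, 0, 0]'

```text
clock: 14.48
tool_pos: [0.5787, 0.0132, 0.0817]
tool_rot: [[-0.182, 0.983, 0.0], [0.983, 0.182, 0.0], [0.0, 0.0, -1.0]]
force: [0.3, 0.3, -3.1]
opening: 0.273
finger_force: 40.6
```

Call:
drive_tool --rows '[1, 0, 0, 0.15, 0, 0, 0, 1, 0, 0, 0.3, 0, 0, 0, 1, 0, 0, 0.4, 0, 0, 0, 1, 0, 0, 0.4, 0, 0, 0]'

```text
clock: 14.82
tool_pos: [0.5787, 0.0135, 0.0775]
tool_rot: [[-0.182, 0.983, -0.0], [0.983, 0.182, 0.0], [0.0, 0.0, -1.0]]
force: [-0.8, -0.3, -2.6]
opening: 0.269
finger_force: 40.9
```

Call:
drive_tool --rows '[1, 0, 0, 0.1, 0, 0, 0, 1, 0, 0, 0.2, 0, 0, 0, 1, 0, 0, 0.2, 0, 0, 0, 1, 0, 0, 0.2, 0, 0, 0]'

```text
clock: 15.15
tool_pos: [0.5788, 0.0137, 0.0767]
tool_rot: [[-0.182, 0.983, 0.001], [0.983, 0.182, 0.0], [0.0, 0.001, -1.0]]
force: [-2.0, 1.5, 5.6]
opening: 0.271
finger_force: 41.8
```

Call:
drive_tool --rows '[1, 0, 0, 0.1, 0, 0, 0, 1, 0, 0, 0.2, 0, 0, 0, 1, 0, 0, 0.2, 0, 0, 0, 1, 0, 0, 0.2, 0, 0, 0]'

```text
clock: 15.48
tool_pos: [0.5788, 0.0138, 0.0766]
tool_rot: [[-0.182, 0.983, 0.002], [0.983, 0.182, 0.0], [0.0, 0.002, -1.0]]
force: [-6.0, 2.1, 16.9]
opening: 0.273
finger_force: 43.2
```

Pressed with about 20 N beyond its weight. Easing, releasing and lifting, then checking the level and bubble.

Call:
drive_tool --rows '[1, 0, 0, -0.2, 0, 0, 0, 1, 0, 0, -0.2, 0, 0, 0, 0.1, 0, 0, -0.2, 0, 0, 0, -0.2, 0, 0, -0.2, 0, 0, 0, -0.2, 0, 0, -0.3, 0, 0, 0, -0.2, 0, 0, -3, 0, 0, 0, -0.2, 0, 0, -7, 0, 0, 0, -0.2, 0, 0, -10, 0, 0, 0]'

```text
clock: 16.15
tool_pos: [0.5791, 0.0133, 0.175]
tool_rot: [[-0.182, 0.983, 0.0], [0.983, 0.182, -0.0], [-0.0, 0.0, -1.0]]
force: [0.5, -0.3, -0.5]
opening: 0.596
finger_force: 0.0
```

```bash
python3 s.py; python3 -c "
from h import *
go((.54,.26,.22),-30)"
```

```text
16.15 [0.5791 0.0133 0.175 ] yaw 10.48 tq [ 0.015 -0.034  0.034] F [ 0.5 -0.3 -0.5] j [  0.2  19.6  91.4  -0.   69.  -10.3] 0.596
shift cm [24.97  0.65 -4.5 ] turn [ 0.    -0.     0.707] rows 6.0861189827639555 5.653998461769456
```

```bash
python3 - <<'E'
from h import *
K=np.array([.5435,.203,.118]);L=np.array([.5789,.0138,.132]);t=.09*np.array([-.18,.983,0])
for tz in (.10,.2,.26):
  for yaw in (-70,-100,-125,-160,-190):
    tp=(.5435,.203,tz)
    R=yawR(yaw);M=np.eye(4);M[:3,:3]=R@CR;M[:3,3]=np.array(tp)+R@CT
    c=dict(load('w1.png'));c['cam_to_world']=M
    print(tz,yaw,[proj(c,p).round().tolist() for p in (K,L,L-t,L+t)])
E
```

```text
0.1 -70 [[322.0, 255.0], [704.0, 325.0], [867.0, 349.0], [531.0, 299.0]]
0.1 -100 [[322.0, 255.0], [766.0, 121.0], [1023.0, 36.0], [543.0, 195.0]]
0.1 -125 [[322.0, 255.0], [716.0, -87.0], [1022.0, -362.0], [501.0, 106.0]]
0.1 -160 [[322.0, 255.0], [430.0, -304.0], [543.0, -895.0], [366.0, 30.0]]
0.1 -190 [[322.0, 255.0], [99.0, -259.0], [-117.0, -772.0], [227.0, 46.0]]
0.2 -70 [[322.0, 195.0], [567.0, 240.0], [675.0, 257.0], [455.0, 221.0]]
0.2 -100 [[322.0, 195.0], [585.0, 107.0], [726.0, 58.0], [456.0, 153.0]]
0.2 -125 [[322.0, 195.0], [539.0, -10.0], [675.0, -140.0], [427.0, 98.0]]
0.2 -160 [[322.0, 195.0], [377.0, -114.0], [417.0, -339.0], [347.0, 54.0]]
0.2 -190 [[322.0, 195.0], [205.0, -94.0], [125.0, -298.0], [266.0, 63.0]]
0.26 -70 [[321.0, 176.0], [523.0, 212.0], [613.0, 227.0], [431.0, 197.0]]
0.26 -100 [[321.0, 176.0], [534.0, 103.0], [644.0, 63.0], [431.0, 140.0]]
0.26 -125 [[321.0, 176.0], [493.0, 11.0], [594.0, -88.0], [406.0, 96.0]]
0.26 -160 [[321.0, 176.0], [364.0, -69.0], [393.0, -231.0], [342.0, 61.0]]
0.26 -190 [[321.0, 176.0], [231.0, -53.0], [174.0, -202.0], [277.0, 68.0]]
```

Call:
drive_tool --rows '[-0.2, 0, 0, -3, 0, 0, -0.1, -0.2, 2, 0, -6, 0, 0, -0.22, -0.2, 5, 0, -8.5, 0, 0, -0.34, -0.2, 8, 0, -8.5, 0, 0, -0.46, -0.2, 11, 0, -8.5, 0, 0, -0.58, -0.2, 14, 0, -8.5, 0, 0, -0.7, -0.2, 17, 0, -8.5, 0, 0, -0.82, -0.2, 19.3, 0, -8.5, 0, 0, -0.94]'

```text
clock: 16.82
tool_pos: [0.5431, 0.2053, 0.2583]
tool_rot: [[-0.904, 0.427, -0.0], [0.427, 0.904, 0.001], [0.0, 0.001, -1.0]]
force: [0.5, -0.6, 0.5]
opening: 0.603
finger_force: 0.0
```

Call:
drive_tool --rows '[-0.2, 0, 0, 0, 0, 0, -0.12, -0.2, 0, 0, 0, 0, 0, -0.24, -0.2, 0, 0, 0, 0, 0, -0.36, -0.2, 0, 0, 0, 0, 0, -0.48, -0.2, 0, 0, 0, 0, 0, -0.6, -0.2, 0, 0, 0, 0, 0, -0.62, -0.2, 0, 0, 0, 0, 0, -0.62]'

```text
clock: 17.4
tool_pos: [0.5437, 0.2032, 0.2582]
tool_rot: [[-0.986, -0.169, -0.0], [-0.169, 0.986, -0.0], [0.0, -0.0, -1.0]]
force: [0.5, -0.6, 0.4]
opening: 0.603
finger_force: 0.0
```

```bash
python3 s.py; python3 - <<'E'
from h import *
c=cam('wrist','w6.png');I=c['color']
K=np.array([.5435,.203,.118]);L=np.array([.5789,.0138,.132]);pk=proj(c,K);pl=proj(c,L);print(pk,pl)
def crop(p,r): x,y=np.clip(p.astype(int),r,[639-r,399-r]);print('crop origin',x-r,y-r);return cv2.resize(I[y-r:y+r,x-r:x+r],(400,400),interpolation=cv2.INTER_CUBIC)
cv2.imwrite('pics/v6.png',np.hstack([crop(pl,50),crop(pk,40)]))
E
```

```text
17.4 [0.5437 0.2032 0.2582] yaw 99.75 tq [0.036 0.012 0.004] F [ 0.5 -0.6  0.4] j [ 19.4  17.1  83.    0.   79.9 -80.4] 0.603
[321.40686271 176.94872214] [110.047335  183.6495031]
crop origin 60 133
crop origin 281 136
```

View pics/v6.png

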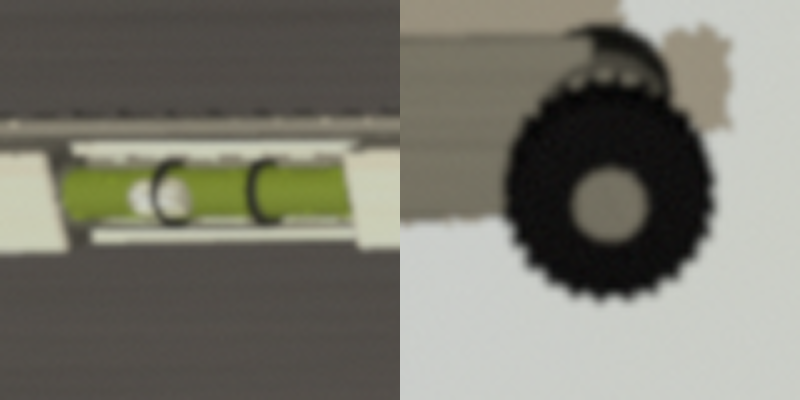

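The bubble is centred at zoom u≈159 and the midpoint of the lines is at ≈200. At 4.57 px/mm that puts it about 9 mm toward the griddle's −y side, so the foot needs roughly 1.8 rad clockwise. The knob centre is at pixel (323,177), about 1.4 mm from where I estimated.

Call:
drive_tool --rows '[-0.4, 0, 0.1, 4, 0, 0, 0, -0.4, 0, 0.1, 8, 0, 0, 0, -0.4, 0, 0.1, 11, 0, 0, 0, -0.4, 0, 0.1, 13, 0, 0, 0, -0.4, 0, 0.1, 15, 0, 0, 0, -0.4, 0, 0.1, 17, 0, 0, 0, -0.4, 0, 0.1, 18.5, 0, 0, 0, -0.4, 0, 0.1, 19.3, 0, 0, 0]'

```text
clock: 18.12
tool_pos: [0.5423, 0.2037, 0.0634]
tool_rot: [[-0.986, -0.169, -0.003], [-0.169, 0.986, -0.001], [0.003, -0.001, -1.0]]
force: [0.5, 0.2, 0.1]
opening: 0.702
finger_force: 0.0
```

Call:
drive_tool --rows '[-0.4, 0, 0, 0, 0, 0, 0, 0.2, 0, 0, 0, 0, 0, 0, 1, 0, 0, 0, 0, 0, 0, 1, 0, 0, 0, 0, 0, 0, 1, 0, 0, 0, 0, 0, 0, 1, 0, 0, 0, 0, 0, 0]' --squeeze 50

```text
clock: 18.62
tool_pos: [0.5443, 0.2043, 0.0669]
tool_rot: [[-0.985, -0.171, 0.003], [-0.171, 0.985, 0.001], [-0.003, 0.0, -1.0]]
force: [0.4, -1.2, 4.9]
opening: 0.436
finger_force: 50.7
```

```bash
python3 s.py
```

```text
18.62 [0.5443 0.2043 0.0669] yaw 99.86 tq [-0.14  -0.029 -0.003] F [ 0.4 -1.2  4.9] j [ 19.4  25.3  99.6  -0.   55.  -80.4] 0.436
```

Call:
drive_tool --rows '[1, 0, 0, 0.15, 0, 0, 0, 1, 0, 0, 0.15, 0, 0, 0.1, 1, 0, 0, 0.15, 0, 0, 0.22, 1, 0, 0, 0.15, 0, 0, 0.34, 1, 0, 0, 0.15, 0, 0, 0.46, 1, 0, 0, 0.15, 0, 0, 0.58, 1, 0, 0, 0.15, 0, 0, 0.7, 1, 0, 0, 0.15, 0, 0, 0.8]'

```text
clock: 19.28
tool_pos: [0.5447, 0.204, 0.0667]
tool_rot: [[-0.806, 0.591, 0.004], [0.591, 0.806, 0.0], [-0.003, 0.002, -1.0]]
force: [-2.0, -3.4, 13.3]
opening: 0.432
finger_force: 51.7
```

```bash
python3 s.py
```

```text
19.28 [0.5447 0.204  0.0667] yaw 53.76 tq [-0.606  0.28   0.099] F [-2.  -3.4 13.3] j [ 19.4  25.3  99.6  -0.1  54.9 -34.3] 0.432
```

Call:
drive_tool --rows '[1, 0, 0, 0, 0, 0, 0.12, 1, 0, 0, 0, 0, 0, 0.24, 1, 0, 0, 0, 0, 0, 0.36, 1, 0, 0, 0, 0, 0, 0.48, 1, 0, 0, 0, 0, 0, 0.6, 1, 0, 0, 0, 0, 0, 0.72, 1, 0, 0, 0, 0, 0, 0.84, 1, 0, 0, 0, 0, 0, 0.96]'

```text
clock: 19.95
tool_pos: [0.5447, 0.2038, 0.0668]
tool_rot: [[0.022, 1.0, 0.004], [1.0, -0.022, -0.0], [-0.0, 0.004, -1.0]]
force: [-1.7, -4.1, 14.1]
opening: 0.436
finger_force: 51.7
```

Call:
drive_tool --rows '[1, 0, 0, 0, 0, 0, 0.03, 1, 0, 0, 0, 0, 0, 0.03, 1, 0, 0, 0, 0, 0, 0.03, 1, 0, 0, 0, 0, 0, 0.03, 1, 0, 0, 0, 0, 0, 0.03, 1, 0, 0, 0, 0, 0, 0.03, 1, 0, 0, 0, 0, 0, 0.03, 1, 0, 0, 0, 0, 0, 0.03]'

```text
clock: 20.62
tool_pos: [0.5447, 0.2038, 0.0668]
tool_rot: [[0.047, 0.999, 0.004], [0.999, -0.047, -0.0], [0.0, 0.004, -1.0]]
force: [-0.6, -4.0, 12.2]
opening: 0.432
finger_force: 51.7
```

Call:
drive_tool --rows '[1, 0, 0, 0, 0, 0, 0, 1, 0, 0, 0, 0, 0, 0, 1, 0, 0, 0, 0, 0, 0, 1, 0, 0, 0, 0, 0, 0, 1, 0, 0, 0, 0, 0, 0, 1, 0, 0, 0, 0, 0, 0, 1, 0, 0, 0, 0, 0, 0, 1, 0, 0, 0, 0, 0, 0]'

```text
clock: 21.28
tool_pos: [0.5447, 0.2038, 0.0668]
tool_rot: [[0.047, 0.999, 0.004], [0.999, -0.047, -0.0], [0.0, 0.004, -1.0]]
force: [-1.9, -4.3, 13.6]
opening: 0.436
finger_force: 51.7
```

```bash
python3 s.py; python3 - <<'E'
from h import *
L=np.array([.5789,.0138,.128]);ax=np.array([-.18,.983,0])
def prof(c):
    # sample along the level axis, +-35 mm, mean "greenness" over +-4 mm across
    xs=np.arange(-40,41,2);I=c['color'].astype(np.float32);out=[]
    for x in xs:
        v=[]
        for w in (-5,-3,0,3,5):
            p=proj(c,L+ax*x/1000+np.array([.983,.18,0])*w/1000)
            v.append(cv2.getRectSubPix(I,(1,1),(float(p[0]),float(p[1])))[0,0])
        v=np.array(v);out.append((v[:,1]-v[:,0]).max())
    return xs,np.array(out)
for n in('top','side'):
    c=cam(n,n+'7.png');xs,o=prof(c);print(n,proj(c,L).round(1),dict(zip(xs.tolist(),o.round().astype(int).tolist())))
E
```

```text
21.28 [0.5447 0.2038 0.0668] yaw -2.68 tq [-0.706  0.234  0.005] F [-1.9 -4.3 13.6] j [19.4 25.3 99.6 -0.1 54.9 22.2] 0.436
top [295.3 196. ] {-40: 12, -38: 13, -36: 31, -34: 50, -32: 67, -30: 84, -28: 86, -26: 82, -24: 79, -22: 79, -20: 80, -18: 82, -16: 83, -14: 74, -12: 64, -10: 45, -8: 23, -6: 15, -4: 15, -2: 20, 0: 32, 2: 46, 4: 66, 6: 86, 8: 74, 10: 60, 12: 66, 14: 79, 16: 86, 18: 88, 20: 88, 22: 86, 24: 85, 26: 89, 28: 94, 30: 73, 32: 50, 34: 32, 36: 17, 38: 13, 40: 14}
side [318.6 201.5] {-40: 19, -38: 18, -36: 18, -34: 18, -32: 19, -30: 20, -28: 20, -26: 21, -24: 22, -22: 20, -20: 17, -18: 14, -16: 13, -14: 12, -12: 11, -10: 10, -8: 8, -6: 7, -4: 6, -2: 6, 0: 6, 2: 7, 4: 7, 6: 7, 8: 7, 10: 8, 12: 7, 14: 7, 16: 6, 18: 6, 20: 6, 22: 6, 24: 6, 26: 6, 28: 7, 30: 6, 32: 6, 34: 6, 36: 7, 38: 6, 40: 6}
```

The top camera resolves the bubble: it is still about 2.5 mm toward −y of the vial's middle. A further 0.5 rad clockwise.

Call:
drive_tool --rows '[1, 0, 0, 0, 0, 0, 0.1, 1, 0, 0, 0, 0, 0, 0.2, 1, 0, 0, 0, 0, 0, 0.3, 1, 0, 0, 0, 0, 0, 0.4, 1, 0, 0, 0, 0, 0, 0.48, 1, 0, 0, 0, 0, 0, 0.48, 1, 0, 0, 0, 0, 0, 0.48, 1, 0, 0, 0, 0, 0, 0.48]'

```text
clock: 22.05
tool_pos: [0.5447, 0.2035, 0.0668]
tool_rot: [[0.503, 0.865, 0.004], [0.865, -0.503, -0.001], [0.001, 0.004, -1.0]]
force: [-1.6, -4.4, 13.8]
opening: 0.434
finger_force: 51.7
```

Call:
drive_tool --rows '[1, 0, 0, 0, 0, 0, 0, 1, 0, 0, 0, 0, 0, 0, 1, 0, 0, 0, 0, 0, 0, 1, 0, 0, 0, 0, 0, 0, 1, 0, 0, 0, 0, 0, 0, 1, 0, 0, 0, 0, 0, 0, 1, 0, 0, 0, 0, 0, 0, 1, 0, 0, 0, 0, 0, 0]'

```text
clock: 22.72
tool_pos: [0.5447, 0.2035, 0.0667]
tool_rot: [[0.503, 0.865, 0.004], [0.865, -0.503, -0.001], [0.002, 0.004, -1.0]]
force: [-1.2, -5.4, 13.8]
opening: 0.439
finger_force: 51.7
```

Call:
drive_tool --rows '[1, 0, 0, 0, 0, 0, 0, 1, 0, 0, 0, 0, 0, 0, 1, 0, 0, 0, 0, 0, 0, 1, 0, 0, 0, 0, 0, 0, 1, 0, 0, 0, 0, 0, 0, 1, 0, 0, 0, 0, 0, 0, 1, 0, 0, 0, 0, 0, 0, 1, 0, 0, 0, 0, 0, 0]'

```text
clock: 23.38
tool_pos: [0.5447, 0.2035, 0.0668]
tool_rot: [[0.503, 0.865, 0.004], [0.865, -0.503, -0.001], [0.002, 0.004, -1.0]]
force: [-1.7, -4.5, 13.1]
opening: 0.437
finger_force: 51.7
```

```bash
python3 s.py; cat > b.py <<'E'
from h import *
L=np.array([.5789,.0138,.128]);ax=np.array([-.18,.983,0])
c=cam('top');xs=np.arange(-40,41,2);I=c['color'].astype(np.float32);o=[]
for x in xs:
    v=[]
    for w in (-5,-3,0,3,5):
        p=proj(c,L+ax*x/1000+np.array([.983,.18,0])*w/1000);v.append(cv2.getRectSubPix(I,(1,1),(float(p[0]),float(p[1])))[0,0])
    v=np.array(v);o.append((v[:,1]-v[:,0]).max())
o=np.array(o);print(dict(zip(xs.tolist(),o.round().astype(int).tolist())))
k=np.abs(xs)<=20;a=np.interp(0,[0],[0]);d=np.clip(85-o[k],0,None);print('dip centroid',(xs[k]*d).sum()/d.sum())
E
python3 b.py
```

```text
23.38 [0.5447 0.2035 0.0668] yaw -30.17 tq [-0.849  0.145 -0.084] F [-1.7 -4.5 13.1] j [19.4 25.3 99.6 -0.1 54.9 49.7] 0.437
{-40: 13, -38: 13, -36: 24, -34: 36, -32: 53, -30: 70, -28: 77, -26: 78, -24: 80, -22: 81, -20: 82, -18: 83, -16: 83, -14: 75, -12: 66, -10: 59, -8: 53, -6: 42, -4: 26, -2: 16, 0: 13, 2: 14, 4: 31, 6: 48, 8: 52, 10: 55, 12: 68, 14: 84, 16: 91, 18: 89, 20: 88, 22: 89, 24: 90, 26: 93, 28: 97, 30: 67, 32: 34, 34: 20, 36: 14, 38: 13, 40: 14}
dip centroid -0.4882006777101698
```

The bubble dip now sits symmetrically between the two lines, within about 1 mm, and the foot knob is gripped and pressed with about 13 N. Handing in.

```bash
python3 -c "
from rig import finish_job
print(finish_job())"
```

```text
the job is handed in; nothing more can be done
None
```

The job is handed in: the thermostat is turned to its off stop, and the level is set down on the plate in line with the levelling foot, pressed flat and released. The bubble is centred to within about 1 mm, and the arm is still gripping the foot's knob and pressing it down with about 13 N.

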